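# Square a filter cassette and load the gravity chute

## Robot

A 7-joint arm with a two-finger parallel gripper is mounted at the origin on the work surface. World frame = base frame: x ahead of the robot, y to its left, z up, the work surface at z = 0. Lengths are in m, angles in rad, forces in N, time in s.
With the tool pointing down it reaches from about 0.4 to 0.85 m from the base axis. Payload 10.4 kg.
Tool frame: the origin (TCP) lies on the centre line of the jaws, within the pads' length; the fingertips stand r.tip_extent ahead of it and the grasp point (between the pads) lies 3 mm ahead of it (r.tip_extent is the distance from the TCP to the fingertips, in m); z points along the fingers, y is the direction in which the jaws open and shut (so a half turn about z gives the same grasp; the last joint's range is limited). The gripper opens to 87 mm and grips with 3 to 60 N. Pads are 19 mm wide; open, the fingers measure 117 mm over their backs; the gripper's body (75 mm by 190 mm) begins 51 mm behind the grasp point.
Start: joints at [1.123, 0.332, -0.065, 1.46, 0.022, 1.35, -0.088], TCP at [0.258, -0.569, 0.245] pointing down, gripper open.
Joint ranges: [-2.6, 2.6], [-0.5, 2.12], [-1.47, 1.34], [0.16, 2.42], [-1.27, 4.41], [0.06, 2.06], [-2.6, 2.6]. Speed limits (rad/s): [2.22, 2.22, 2.79, 2.79, 3.14, 3.14, 3.14].

## Interface

Orientations are given as a unit quaternion [x, y, z, w].
In Python, from bench import r gives the robot as it stands. The module is installed in compiled form; this text tells all that it offers.
- The arm moves only by the shell command python3 -m jog 'ROWS' [FORCE]. ROWS is JSON, a list of rows, each a list of 5 numbers: the shift along the tool's x, y, z in cm, then the turn about the tool's z in rad, then the closure, from 0 (fully open) to 1 (shut). A call has exactly 10 rows; each row shifts and turns the pose as measured when the row begins, along the tool's axes as they then stand; what a row does not reach is not made up. A row lasts 1/10 s, in which the tool goes at most 50 mm and 8.59 degrees, less where a joint would pass 70% of its speed; a pose out of reach is approached as far as the arm can. A call with a gripper value outside its range is refused whole. The fingers move at their own pace and stop on an object; FORCE is the grip in N (left out, the last holds). Time passes only in rows, so rows that do not move let the fingers close, or fill a call up. It gives the time, the measured TCP pose, the force and the opening at its end, in the units of the state.
- r.read_state(): the state, without advancing time (a new reading comes with each control period).
- r.camera(name): name is "scene" or "top"; returns a dict with "pixels" (384x512x3 uint8, red, green, blue), "fx", "fy", "cx", "cy" (pixels), "k1" (the pictures are not rectified: a ray, as slopes to the right and down, at radius r is drawn at 1 + k1 r^2 times it, then the intrinsics apply), "camera_from_world" (4x4, takes a point from world to camera coordinates). Camera axes: x right, y up, looking along -z (the intrinsics and any distortion apply to the point x, -y, -z); pixel columns grow to the right and rows downward; lengths in m; the calibration is good to about 2 mm. A picture is of the moment at which its call begins. There is no depth.
- r.close_job(): hands the job in, once; it reports no verdict.
The state is a dict: "time": time; "joint_positions": joint angles; "joint_vel": joint speeds; "joint_torque": joint torques, N m; "ee_pos": TCP position; "eef_rot": TCP orientation; "ft_force": force on the tool from outside, world axes, zero at the start; "torque": the same for the moment, N m; "width": finger opening in m.
Only numpy, scipy, OpenCV 4.12 (cv2) and the standard library are available. Lean on these libraries where they do the work, as an engineer would, in place of code of your own. Each camera call takes 0.05 s, during which the arm holds its last target. There are 200 camera calls.

## Task

Push the loose filter cassette over the alignment plate, without lifting it and without shoving it hard, until it sits square and flush against both fences, and let go of it there. Then lift it straight up out of the corner by its rib, set it down, without dropping it, on the upper part of the empty sloped chute in line with the slope, and let go there so that it slides down on its own to rest against the stop. Leave the cassette in the full chute, the wrench and the jar where they are.

Things in the scene. Friction and masses are not known exactly. Their poses are not given: they have to be found in the camera images.
- cassette_center (a point): Centre of the loose filter cassette (22.5 mm above its underside): a bare aluminium slab 100 (its x) x 60 (y) x 20 mm high with a black grip rib on top. 0.25 to 0.5 kg; slides on the plate with friction about 0.3. Starts flat on the alignment plate, clear of both fences, its x turned up to 0.4 rad from the plate's x. Its two ends are alike.
- cassette_rib (a point): Middle of the cassette's rib, 34 mm above the underside: the rib is 76 mm long (along the cassette's x), 18 mm wide (y), centred on the slab and rises from 20 to 45 mm above the underside.
- jig: Alignment plate, fixed: steel, 240 (x) x 200 (y) x 6 mm, origin under its centre on the bench, z up, turned up to 0.25 rad. Two rigid fences, 12 mm thick, tops 14 mm above the plate, form a corner at +x, -y: end fence face at x = +90 mm (y -85 to +83), side fence face at y = -70 mm (x -104 to +96). A squared cassette lies along x, centred at x = +40, y = -40 mm. Other edges open.
- jig_corner (a point): The inner corner of the two fence faces, on the top face of the plate.
- empty_chute: Bed of the empty chute, fixed, polished steel, sloped 22 degrees down towards the robot. Frame: x up the slope, y across, z out of the bed; origin on the bed (48 mm above the bench) under the middle of a seated cassette. Bed from x = -58 to +164 mm, 68 mm wide between side rails 12 mm high (80 mm outside). Stop face at x = -50 mm, 16 mm high. A released cassette slides down on its own.
- empty_seat (a point): Where the cassette's centre lies when it rests against the stop of the empty chute (22.5 mm off the bed). The upper part of the chute means a cassette centre more than 40 mm up the slope from here; 90 mm is a good place.
- full_chute: Bed of the full chute, the same as the empty one and beside it (left or right of it changes), with a cassette resting against its stop.
- spare_center (a point): Centre of the like cassette that already lies in the full chute; leave it alone.
- wrench: A steel wrench 150 mm long lying on the bench, to be left alone; its origin is near its middle, on the bench, its length is its x.
- jar_mid (a point): Middle of a small screw-top jar, 60 mm across and 60 mm high, to be left alone.

How it is judged:
By the outcome, as a careful person would: the job done as asked, in the order asked, and still so for the second after the job is handed in, with the robot touching nothing.
It also fails if it takes over 67 s, if anything falls off the work surface, if the arm or the gripper's body presses on something with over 40 N, if the wrist force passes 120 N, or if a joint passes its speed limit or range.

## Working session

There is one attempt and no reset: what is moved stays moved. The work goes in short steps, Python scripts to look and compute and a shell command to move; the robot and the scene stay as the last step left them, time stands still between calls to the robot, and variables do not carry over. Pictures are saved under pics/ and viewed, about 8 in all and at most 12, crops included, and the job is handed in when it is done.

```bash
mkdir -p pics; cat > h.py <<'E'
import numpy as np, cv2
from bench import r
from scipy.spatial.transform import Rotation as R
def snap(n,f=None):
    c=r.camera(n)
    if f: cv2.imwrite('pics/'+f,c['pixels'][:,:,::-1])
    return c
def K(c): return np.array([[c['fx'],0,c['cx']],[0,c['fy'],c['cy']],[0,0,1.]]),np.array([c['k1'],0,0,0,0.])
def cast(c,uv,z):
    k,d=K(c); p=cv2.undistortPoints(np.array(uv,float).reshape(-1,1,2),k,d)[:,0]
    M=np.linalg.inv(np.array(c['camera_from_world'])); v=np.c_[p[:,0],-p[:,1],-np.ones(len(p))]@M[:3,:3].T; o=M[:3,3]
    return o+v*((z-o[2])/v[:,2])[:,None]
def proj(c,P):
    M=np.array(c['camera_from_world']); k,d=K(c); P=np.atleast_2d(P)
    q=(P@M[:3,:3].T+M[:3,3])*[1,-1,-1]
    return cv2.projectPoints(q.reshape(-1,1,3),np.zeros(3),np.zeros(3),k,d)[0][:,0]
def st():
    s=r.read_state(); print('t',s['time'],'p',np.round(s['ee_pos'],4),'R\n',np.round(R.from_quat(s['eef_rot']).as_matrix(),3),'f',np.round(s['ft_force'],1),'w',s['width'])
E
python3 - <<'E'
from h import *
for n in('scene','top'):
    c=snap(n,n+'0.png'); M=np.linalg.inv(np.array(c['camera_from_world'])); print(n,c['fx'],c['k1'],M.round(3))
st(); print(r.tip_extent)
E
```

```text
scene 451.5576229024289 -0.12158035368663576 [[-0.36  -0.61   0.706  1.198]
 [ 0.933 -0.247  0.263  0.223]
 [ 0.014  0.753  0.658  0.694]
 [ 0.     0.     0.     1.   ]]
top 371.54776026401566 0.025588794202488337 [[ 0.015  0.996 -0.088  0.476]
 [-1.     0.014 -0.009 -0.037]
 [-0.008  0.088  0.996  0.919]
 [ 0.     0.     0.     1.   ]]
t 0.1 p [ 0.2574 -0.5692  0.2438] R
 [[ 0.911  0.412 -0.001]
 [ 0.412 -0.911  0.001]
 [-0.    -0.001 -1.   ]] f [-0.4 -0.5 -0.1] w 0.08726937312081984
0.022
```

View pics/scene0.png

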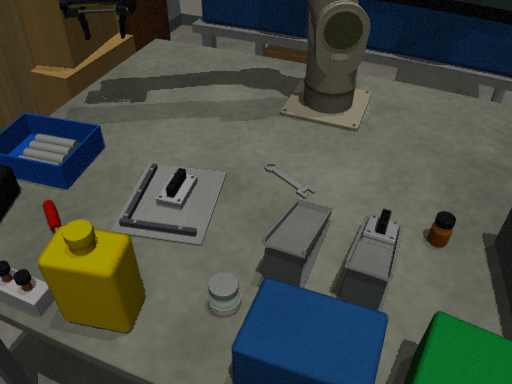

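View pics/top0.png

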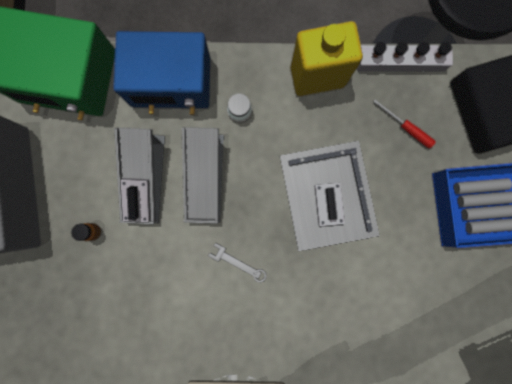

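The top view shows the plate at about (330,197), with its fences at the top and right. The cassette's rib is at (331,205). The empty chute is at (203,175), the full one at (137,175), the wrench at (238,262) and the jar at (239,107). Next I'll measure them.

```bash
python3 - <<'E'
from h import *
c=snap('top'); im=c['pixels'][:,:,::-1].copy()
g=cv2.cvtColor(im,cv2.COLOR_BGR2GRAY)
a=cv2.resize(im[135:255,270:390],None,fx=5,fy=5,interpolation=cv2.INTER_CUBIC)
b=cv2.resize(im[115:235,180:220],None,fx=5,fy=5,interpolation=cv2.INTER_CUBIC)
cv2.imwrite('pics/crop.png',np.hstack([a,b]))
def comp(m,name,z,box,mn=60):
    x0,y0,x1,y1=box; mm=np.zeros_like(g); mm[y0:y1,x0:x1]=(m[y0:y1,x0:x1]*255).astype(np.uint8)
    for ct in cv2.findContours(mm,cv2.RETR_EXTERNAL,cv2.CHAIN_APPROX_NONE)[0]:
        if cv2.contourArea(ct)<mn: continue
        q=cv2.boxPoints(cv2.minAreaRect(ct)); P=cast(c,q,z)[:,:2]
        e=P[1]-P[0],P[2]-P[1]
        print(name,q.round(1).tolist(),'ctr',P.mean(0).round(4),'L',[np.linalg.norm(i).round(4) for i in e],'ang',[np.arctan2(i[1],i[0]).round(3) for i in e])
print(g[195,275:385].tolist()); print(g[235,285:385].tolist()); print(g[175,180:225].tolist())
comp(g<45,'rib',.051,(310,175,350,235))
comp(g<85,'dark',.02,(275,140,380,250))
comp(g>190,'slab',.026,(300,175,350,235))
comp(g>125,'plate',.006,(270,135,390,255))
E
```

```text
[129, 129, 129, 126, 125, 126, 125, 126, 125, 127, 126, 126, 131, 145, 156, 158, 158, 158, 156, 158, 159, 158, 156, 155, 153, 156, 158, 156, 155, 156, 154, 154, 154, 154, 156, 156, 158, 157, 155, 142, 121, 134, 160, 167, 170, 169, 168, 169, 168, 158, 126, 67, 32, 38, 41, 43, 39, 38, 50, 84, 132, 162, 169, 169, 168, 169, 160, 153, 150, 149, 147, 148, 148, 146, 146, 146, 148, 147, 147, 145, 144, 143, 130, 97, 63, 66, 76, 77, 80, 94, 119, 139, 143, 144, 145, 137, 121, 117, 117, 118, 115, 116, 114, 115, 116, 115, 118, 119, 119, 120]
[117, 115, 117, 116, 117, 117, 116, 117, 115, 117, 130, 145, 151, 152, 152, 156, 154, 156, 155, 153, 152, 151, 150, 150, 151, 151, 152, 150, 150, 150, 150, 149, 147, 148, 151, 150, 151, 150, 149, 151, 150, 149, 149, 150, 151, 151, 149, 150, 150, 150, 148, 149, 148, 149, 148, 150, 150, 149, 148, 147, 146, 146, 147, 147, 149, 149, 148, 147, 147, 145, 144, 144, 144, 145, 146, 144, 145, 146, 143, 144, 145, 144, 142, 142, 141, 142, 141, 142, 141, 143, 141, 137, 131, 131, 131, 127, 126, 126, 126, 125]
[130, 129, 123, 124, 124, 100, 85, 113, 129, 132, 135, 134, 135,
[... 666 characters left out ...]
rk [[288.79998779296875, 161.1999969482422], [354.1000061035156, 147.8000030517578], [371.0, 229.8000030517578], [305.70001220703125, 243.1999969482422]] ctr [ 0.5566 -0.2201] L [np.float64(0.1629), np.float64(0.2025)] ang [np.float64(-1.353), np.float64(-2.951)]
plate [[262.0, 153.89999389648438], [376.5, 137.3000030517578], [393.1000061035156, 252.10000610351562], [278.6000061035156, 268.70001220703125]] ctr [ 0.5403 -0.2168] L [np.float64(0.2872), np.float64(0.2841)] ang [np.float64(-1.412), np.float64(-3.016)]
plate [[290.0, 135.0], [318.0, 135.0], [318.0, 145.0], [290.0, 145.0]] ctr [ 0.6948 -0.1592] L [np.float64(0.0697), np.float64(0.0253)] ang [np.float64(-1.559), np.float64(-3.141)]
```

View pics/crop.png

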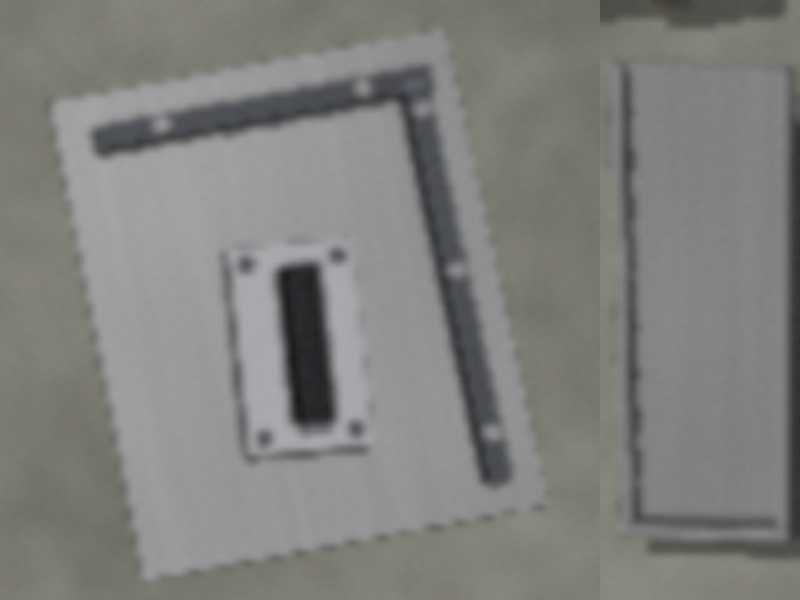

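The 5x crop shows the plate corners at (53,102), (438,30), (546,505) and (147,580). The fences' inner corner is near (405,100). The slab corners are about (230,248), (350,238), (372,445) and (245,460). In the chute crop, the bed runs from (630,68) to (785,520).

```bash
python3 - <<'E'
from h import *
c=snap('top'); s=snap('scene')
U=lambda p,o:(np.array(p,float)+.5)/5-.5+np.array(o)
def rep(n,P):
    P=P[:,:2]; print(n,P.round(4).tolist(),'ctr',P.mean(0).round(4)); 
    for i in range(len(P)):
        e=P[(i+1)%len(P)]-P[i]; print('  L %.4f ang %.3f'%(np.linalg.norm(e),np.arctan2(e[1],e[0])))
o=(270,135)
rep('plate',cast(c,U([(53,102),(438,30),(546,505),(147,580)],o),.006))
rep('slab',cast(c,U([(232,248),(352,240),(372,445),(250,455)],o),.026))
rep('fence',cast(c,U([(100,156),(408,98),(478,485)],o),.02))
b=U(np.array([(613,65),(792,65),(795,538),(620,538)])-[600,0],(180,115)); print(b)
rep('chute guess',np.vstack([cast(c,b[:2],.12+.03),cast(c,b[2:],.04)]))
# scene crop of chute+jig
im=s['pixels'][:,:,::-1]
a=cv2.resize(im[185:305,225:345],None,fx=5,fy=5,interpolation=cv2.INTER_CUBIC)
d=cv2.resize(c['pixels'][115:235,110:230,::-1],None,fx=5,fy=5,interpolation=cv2.INTER_CUBIC)
cv2.imwrite('pics/crop2.png',np.hstack([a[:,50:450],d[:,200:]]))
E
```

```text
plate [[0.6562, -0.1003], [0.6949, -0.2912], [0.4609, -0.341], [0.4215, -0.1479]] ctr [ 0.5584 -0.2201]
  L 0.1947 ang -1.371
  L 0.2392 ang -2.932
  L 0.1971 ang 1.772
  L 0.2395 ang 0.200
slab [[0.582, -0.1858], [0.5867, -0.2435], [0.4883, -0.2524], [0.4826, -0.1944]] ctr [ 0.5349 -0.219 ]
  L 0.0579 ang -1.490
  L 0.0988 ang -3.051
  L 0.0583 ang 1.669
  L 0.0998 ang 0.086
fence [[0.627, -0.1225], [0.6576, -0.2724], [0.4701, -0.3042]] ctr [ 0.5849 -0.2331]
  L 0.1530 ang -1.369
  L 0.1902 ang -2.974
  L 0.2400 ang 0.858
[[182.2 127.6]
 [218.  127.6]
 [218.6 222.2]
 [183.6 222.2]]
chute guess [[0.6834, 0.1168], [0.6845, 0.0412], [0.4868, 0.0459], [0.4856, 0.1285]] ctr [0.5851 0.0831]
  L 0.0755 ang -1.556
  L 0.1977 ang 3.118
  L 0.0826 ang 1.585
  L 0.1981 ang -0.059
```

View pics/crop2.png

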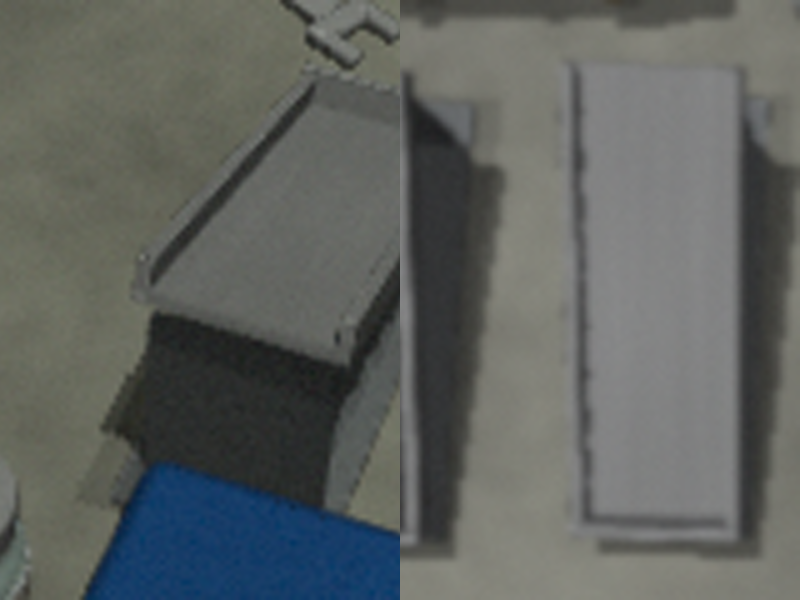

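```bash
python3 - <<'E'
from h import *
c=snap('top'); s=snap('scene')
U=lambda p,o:(np.array(p,float)+.5)/5-.5+np.array(o)
t=lambda p:U(np.array(p)-[400,0],(150,115)); q=lambda p:U(p,(235,185))
top=t([(562,64),(742,68),(742,540),(572,538)])
A=cast(c,top[:2],.1205); B=cast(c,top[2:],.0411); P=np.vstack([A,B]); print(P.round(4))
print('w',np.linalg.norm(P[0]-P[1]),np.linalg.norm(P[2]-P[3]),'len',np.linalg.norm(P[0]-P[3]),np.linalg.norm(P[1]-P[2]))
u=(P[0]+P[1]-P[2]-P[3])/2; print('head',np.arctan2(u[1],u[0]))
print('scene casts',cast(s,q([(138,260),(355,322)]),.1205).round(4), 'bed',cast(s,q([(135,297),(350,362)]),.1094).round(4))
for h in(-.05,-.04,-.03,-.02,-.01,0,.02):
  d=np.array([np.cos(h),np.sin(h)]); n=np.array([-d[1],d[0]])
  # origin from upper end (horizontal .1476) and lower (horizontal -.0538-.006)
  print(h,((A.mean(0)[:2])-.1476*d).round(4),((B.mean(0)[:2])+.0598*d).round(4))
E
```

```text
[[0.6918 0.1231 0.1205]
 [0.6912 0.0442 0.1205]
 [0.4859 0.0472 0.0411]
 [0.4856 0.1273 0.0411]]
w 0.07891305941249388 0.08013986515739907 len 0.22098125346334258 0.22014061110984123
head -0.017313550966331272
scene casts [[0.6904 0.0461 0.1205]
 [0.69   0.1244 0.1205]] bed [[0.6974 0.0479 0.1094]
 [0.6982 0.1261 0.1094]]
-0.05 [0.5441 0.0911] [0.5455 0.0842]
-0.04 [0.544  0.0896] [0.5455 0.0848]
-0.03 [0.544  0.0881] [0.5455 0.0854]
-0.02 [0.5439 0.0866] [0.5455 0.086 ]
-0.01 [0.5439 0.0851] [0.5455 0.0866]
0 [0.5439 0.0837] [0.5455 0.0872]
0.02 [0.5439 0.0807] [0.5455 0.0884]
```

Both views agree on the chute: origin about (0.5445, 0.0868), heading −0.017. The plate is centred at (0.5585, −0.220) with yaw 0.203. The cassette is at (0.5355, −0.220) with yaw 0.09. I'll now approach above the cassette.

```bash
cat >> h.py <<'E'
def to(x,y,z,yaw):
    s=r.read_state(); M=R.from_quat(s['eef_rot']).as_matrix(); p=np.array(s['ee_pos']); a=np.arctan2(M[1,0],M[0,0])
    print('t %.2f p %s yaw %.4f w %.4f f %s | togo tool cm %s turn %.4f'%(s['time'],p.round(4),a,s['width'],np.round(s['ft_force'],1),(M.T@(np.array([x,y,z])-p)*100).round(2),a-yaw), 'tilt',M[:2,2].round(3))
E
python3 -m jog '[[4,-2,0,0,0],[4,-2,0,0,0],[4,-2,0,0,0],[4,-2,0,0,0],[4,-2,0,0,0],[4,-2,0,0,0],[4,-2,0,0,0],[4,-2,0,0,0],[4,-2,0,0,0],[0,0,0,0,0]]' 5
python3 -c "
from h import *
to(.5355,-.22,.053,.09)"
```

```text
time: 1.35
ee_pos: [0.5193, -0.2463, 0.2435]
eef_rot: [0.978, 0.208, 0.0, 0.0]
ft_force: [-0.9, -0.1, -0.4]
width: 0.0867
t 1.35 p [ 0.5193 -0.2463  0.2435] yaw 0.4195 w 0.0867 f [-0.9 -0.1 -0.4] | togo tool cm [ 2.55 -1.76 19.05] turn 0.3295 tilt [ 0.    -0.001]
```

```bash

python3 -m jog '[[1.2,-0.9,2,0,0],[1.35,-0.85,2,0,0],[0,0,2,0.11,0],[0,0,2,0.11,0],[0,0,2,0.11,0],[0,0,2,0,0],[0,0,2,0,0],[0,0,1.5,0,0],[0,0,0,0,0],[0,0,0,0,0]]'
python3 - <<'E'
from h import *
to(.5355,-.22,.052,.09)
E
```

```text
time: 2.35
ee_pos: [0.5365, -0.2207, 0.0841]
eef_rot: [0.999, 0.039, 0.001, 0.002]
ft_force: [-0.2, -0.3, 1.0]
width: 0.0872
t 2.35 p [ 0.5365 -0.2207  0.0841] yaw 0.0776 w 0.0872 f [-0.2 -0.3  1. ] | togo tool cm [-0.1  -0.09  3.21] turn -0.0124 tilt [ 0.002 -0.003]
```

```bash

python3 -m jog '[[-0.1,-0.1,0.6,-0.012,0],[0,0,0.6,0,0],[0,0,0.6,0,0],[0,0,0.6,0,0],[0,0,0.4,0,0],[0,0,0.3,0,0],[0,0,0.1,0,0],[0,0,0,0,0],[0,0,0,0,0],[0,0,0,0,0]]' 4
python3 - <<'E'
from h import *
to(.5355,-.22,.052,.09); snap('scene','s1.png')
E
```

```text
time: 3.35
ee_pos: [0.5371, -0.2206, 0.0522]
eef_rot: [0.999, 0.045, 0.003, 0.003]
ft_force: [-0.7, -0.2, -0.9]
width: 0.0872
t 3.35 p [ 0.5371 -0.2206  0.0522] yaw 0.0907 w 0.0872 f [-0.7 -0.2 -0.9] | togo tool cm [-0.16 -0.08  0.02] turn 0.0007 tilt [ 0.006 -0.005]
```

View pics/s1.png

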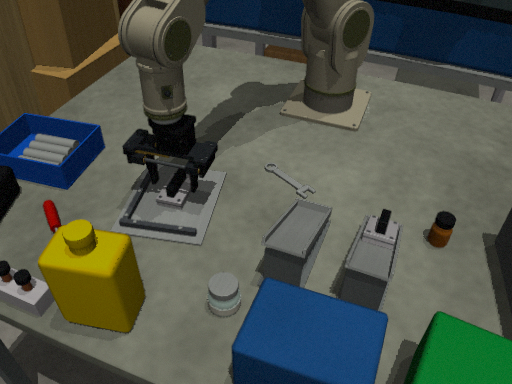

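The jaws straddle the rib at about (178,183), clear of the slab. I'll close them gently.

```bash

python3 -m jog '[[0,0,0,0,0.3],[0,0,0,0,0.5],[0,0,0,0,0.65],[0,0,0,0,0.75],[0,0,0,0,0.8],[0,0,0,0,0.85],[0,0,0,0,0.9],[0,0,0,0,1],[0,0,0,0,1],[0,0,0,0,1]]' 4
python3 - <<'E'
from h import *
P=lambda x,y,a=.203:np.array([.5585,-.22])+R.from_euler('z',a).as_matrix()[:2,:2]@[x,y]
print(P(.04,-.04)); to(*P(.03,-.03),.052,.203)
E
```

```text
time: 4.4
ee_pos: [0.5374, -0.2205, 0.0527]
eef_rot: [0.999, 0.045, 0.003, 0.003]
ft_force: [0.4, 0.6, 0.4]
width: 0.0181
[ 0.60574299 -0.2511143 ]
t 4.40 p [ 0.5374 -0.2205  0.0527] yaw 0.0907 w 0.0181 f [0.4 0.6 0.4] | togo tool cm [5.42 2.78 0.12] turn -0.1123 tilt [ 0.007 -0.005]
```

```bash

python3 -m jog '[[0,0,0,-0.03,1],[0,0,0,-0.03,1],[0,0,0,-0.03,1],[0,0,0,-0.025,1],[0.4,0.2,0,0,1],[0.4,0.2,0,0,1],[0.4,0.2,0,0,1],[0.4,0.2,0,0,1],[0.4,0.2,0,0,1],[0,0,0,0,1]]' 4
python3 - <<'E'
from h import *
P=lambda x,y,a=.203:np.array([.5585,-.22])+R.from_euler('z',a).as_matrix()[:2,:2]@[x,y]
to(*P(.04,-.04),.052,.203)
E
```

```text
time: 5.4
ee_pos: [0.5611, -0.2268, 0.0527]
eef_rot: [0.994, 0.108, 0.003, 0.003]
ft_force: [1.0, -1.6, -0.0]
width: 0.0184
t 5.40 p [ 0.5611 -0.2268  0.0527] yaw 0.2161 w 0.0184 f [ 1.  -1.6 -0. ] | togo tool cm [3.84 3.34 0.11] turn 0.0131 tilt [ 0.007 -0.005]
```

```bash

python3 -m jog '[[0.3,0.35,0,0.013,1],[0.3,0.35,0,0,1],[0.3,0.35,0,0,1],[0.3,0.35,0,0,1],[0.3,0.35,0,0,1],[0.3,0.35,0,0,1],[0.3,0.3,0,0,1],[0.3,0.2,0,0,1],[0,0.15,0,0,1],[0,0,0,0,1]]' 4
python3 - <<'E'
from h import *
P=lambda x,y,a=.203:np.array([.5585,-.22])+R.from_euler('z',a).as_matrix()[:2,:2]@[x,y]
to(*P(.04,-.04),.052,.203)
E
```

```text
time: 6.4
ee_pos: [0.5927, -0.2508, 0.0527]
eef_rot: [0.995, 0.101, 0.003, 0.003]
ft_force: [-0.8, -0.8, 0.3]
width: 0.0185
t 6.40 p [ 0.5927 -0.2508  0.0527] yaw 0.2018 w 0.0185 f [-0.8 -0.8  0.3] | togo tool cm [1.27 0.29 0.08] turn -0.0012 tilt [ 0.006 -0.005]
```

```bash

python3 -m jog '[[0.1,0.08,0,0,1],[0.1,0.08,0,0,1],[0.1,0.08,0,0,1],[0.1,0.06,0,0,1],[0.1,0.06,0,0,1],[0,0.06,0,0,1],[0,0.06,0,0,1],[0,0.05,0,0,1],[0,0.05,0,0,1],[0,0.05,0,0,1]]' 4
python3 - <<'E'
from h import *
P=lambda x,y,a=.203:np.array([.5585,-.22])+R.from_euler('z',a).as_matrix()[:2,:2]@[x,y]
to(*P(.04,-.04),.052,.203)
c=snap('top')
cv2.imwrite('pics/t2.png',cv2.resize(c['pixels'][125:245,270:390,::-1],None,fx=5,fy=5,interpolation=cv2.INTER_CUBIC))
E
```

```text
time: 7.4
ee_pos: [0.5981, -0.2519, 0.0526]
eef_rot: [0.995, 0.102, 0.001, -0.0]
ft_force: [-3.6, 4.4, 2.8]
width: 0.018
t 7.40 p [ 0.5981 -0.2519  0.0526] yaw 0.2046 w 0.0180 f [-3.6  4.4  2.8] | togo tool cm [0.76 0.08 0.07] turn 0.0016 tilt [0.002 0.001]
```

Contact with the side fence, at about 5 N. Next the end fence.

```bash

python3 -m jog '[[0.12,0.03,0,0,1],[0.12,0.03,0,0,1],[0.12,0.03,0,0,1],[0.1,0.03,0,0,1],[0.1,0.03,0,0,1],[0.1,0.03,0,0,1],[0.08,0.03,0,0,1],[0.08,0.03,0,0,1],[0.08,0.03,0,0,1],[0.08,0.03,0,0,1]]' 4
python3 - <<'E'
from h import *
P=lambda x,y,a=.203:np.array([.5585,-.22])+R.from_euler('z',a).as_matrix()[:2,:2]@[x,y]
to(*P(.04,-.04),.052,.203); f=np.array(r.read_state()['ft_force']); print(R.from_euler('z',-.203).apply(f))
E
```

```text
time: 8.45
ee_pos: [0.6081, -0.2499, 0.0525]
eef_rot: [0.995, 0.103, -0.0, -0.002]
ft_force: [-4.8, 4.8, 3.0]
width: 0.0175
t 8.45 p [ 0.6081 -0.2499  0.0525] yaw 0.2066 w 0.0175 f [-4.8  4.8  3. ] | togo tool cm [-0.26  0.07  0.05] turn 0.0036 tilt [-0.001  0.004]
[-3.76579222  5.68740029  2.96837007]
```

```bash

python3 -m jog '[[0.06,0.03,0,0,1],[0.06,0.03,0,0,1],[0.06,0.03,0,0,1],[0.06,0.03,0,0,1],[0.06,0.03,0,0,1],[0.06,0.03,0,0,1],[0.06,0.03,0,0,1],[0.06,0.03,0,0,1],[0.06,0.03,0,0,1],[0.06,0.03,0,0,1]]' 4
python3 - <<'E'
from h import *
P=lambda x,y,a=.203:np.array([.5585,-.22])+R.from_euler('z',a).as_matrix()[:2,:2]@[x,y]
to(*P(.04,-.04),.052,.203); f=np.array(r.read_state()['ft_force']); print(R.from_euler('z',-.203).apply(f))
c=snap('top'); s=snap('scene')
a=cv2.resize(c['pixels'][125:245,290:370,::-1],None,fx=5,fy=5,interpolation=cv2.INTER_CUBIC)
b=cv2.resize(s['pixels'][145:265,110:190,::-1],None,fx=5,fy=5,interpolation=cv2.INTER_CUBIC)
cv2.imwrite('pics/t3.png',np.hstack([a,b]))
E
```

```text
time: 9.45
ee_pos: [0.6103, -0.2496, 0.0512]
eef_rot: [0.995, 0.104, -0.006, -0.005]
ft_force: [-5.9, 3.7, 3.6]
width: 0.0179
t 9.45 p [ 0.6103 -0.2496  0.0512] yaw 0.2077 w 0.0179 f [-5.9  3.7  3.6] | togo tool cm [-0.48  0.06 -0.07] turn 0.0047 tilt [-0.013  0.008]
[-5.05577855  4.83706406  3.5543003 ]
```

View pics/t3.png

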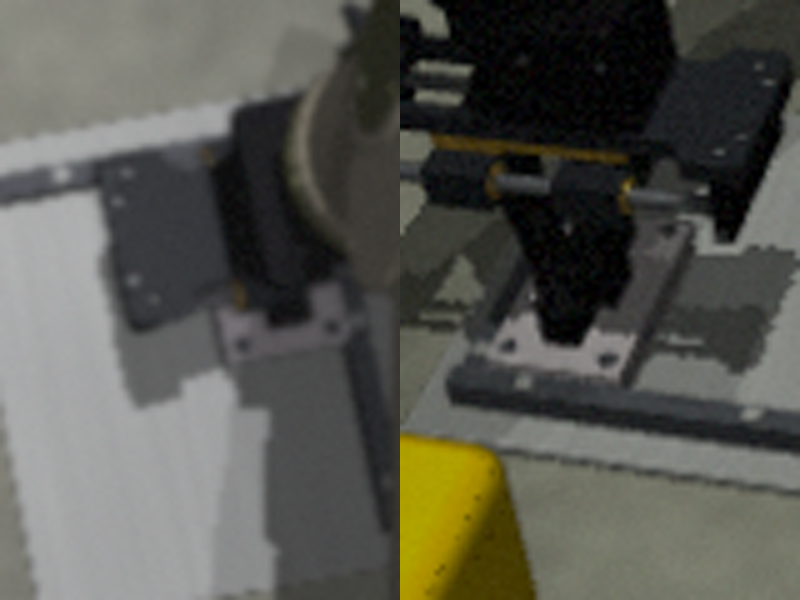

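The slab's far end lies along the end fence, and its long side along the side fence. I'll let go, retreat and check the fit.

```bash

python3 -m jog '[[0,0,0,0,0.8],[0,0,0,0,0.6],[0,0,0,0,0.3],[0,0,0,0,0],[0,0,0,0,0],[0,0,-1,0,0],[0,0,-2,0,0],[0,0,-3,0,0],[0,0,-3,0,0],[0,0,-3,0,0]]' 4
python3 -m jog '[[-1,2,-2,0,0],[-1,3,-1,0,0],[-1,3,0,0,0],[-1,3,0,0,0],[-1,3,0,0,0],[-1,3,0,0,0],[-1,2,0,0,0],[0,0,0,0,0],[0,0,0,0,0],[0,0,0,0,0]]' 4
python3 - <<'E'
from h import *
P=lambda x,y,a=.203:np.array([.5585,-.22])+R.from_euler('z',a).as_matrix()[:2,:2]@[x,y]
to(*P(.04,-.04),.052,.203)
c=snap('top'); s=snap('scene'); print(np.array(cv2.minAreaRect(np.array([[0,0],[1,0],[1,1]],np.float32))[0]))
g=cv2.cvtColor(c['pixels'],cv2.COLOR_RGB2GRAY)
a=cv2.resize(c['pixels'][135:215,300:380,::-1],None,fx=5,fy=5,interpolation=cv2.INTER_CUBIC)
b=cv2.resize(s['pixels'][160:240,110:190,::-1],None,fx=5,fy=5,interpolation=cv2.INTER_CUBIC)
cv2.imwrite('pics/t4.png',np.hstack([a,b]))
E
```

```text
time: 10.55
ee_pos: [0.6105, -0.2524, 0.1731]
eef_rot: [0.995, 0.103, -0.008, -0.004]
ft_force: [0.6, -0.7, -0.2]
width: 0.0814
time: 11.55
ee_pos: [0.5846, -0.4594, 0.2202]
eef_rot: [0.994, 0.105, -0.0, 0.0]
ft_force: [0.6, -0.3, 0.4]
width: 0.0873
t 11.55 p [ 0.5846 -0.4594  0.2202] yaw 0.2105 w 0.0873 f [ 0.6 -0.3  0.4] | togo tool cm [  6.43 -19.94  16.81] turn 0.0075 tilt [ 0.    -0.001]
[0.75       0.24999994]
```

View pics/t4.png

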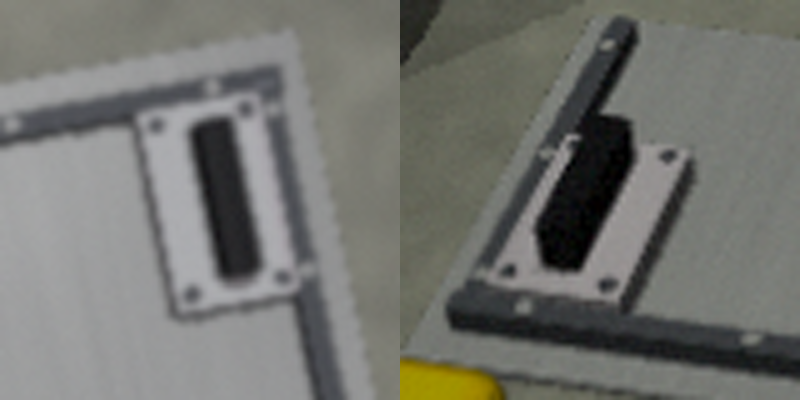

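The cassette is in the corner. In the crop, its slab corners are about (137,115), (265,94), (300,293) and (176,316). I'll check these numerically.

```bash
python3 - <<'E'
from h import *
c=snap('top'); s=snap('scene')
U=lambda p,o:(np.array(p,float)+.5)/5-.5+np.array(o)
g=c['pixels'].astype(float).mean(2)
J=lambda P:(P[:,:2]-[.5585,-.22])@R.from_euler('z',.203).as_matrix()[:2,:2]
print('slab jig mm',(J(cast(c,U([(137,115),(265,94),(300,293),(176,316)],(300,135)),.026))*1e3).round(1).tolist())
print('fence top edge jig',(J(cast(c,U([(20,142),(130,120),(303,310),(320,390)],(300,135)),.02))*1e3).round(1).tolist())
def edges(cam,z,a,b,sign):
    # subpixel edge positions, scanning jig lines a->b at height z
    pass
rgb=c['pixels'].astype(np.float32)
gb=rgb.mean(2)
def scan(p0,p1,z):
    t=np.linspace(0,1,121); Pj=np.array(p0)+(np.array(p1)-p0)*t[:,None]
    W=Pj@R.from_euler('z',.203).as_matrix()[:2,:2].T+[.5585,-.22]
    uv=proj(c,np.c_[W,np.full(len(t),z)]).astype(np.float32)
    v=cv2.remap(gb,uv[:,:1],uv[:,1:],cv2.INTER_LINEAR)[:,0]; d=np.gradient(v); i=np.argmin(d); return (Pj[i]*1e3).round(1),round(float(d[i]),1)
for x in np.arange(.0,.09,.015): print('y-edge(-) at x',scan((x,-.05),(x,-.085),.026))
for y in np.arange(-.062,-.015,.009): print('x-edge(+)',scan((.07,y),(.105,y),.026))
# end-fence inner top edge: bright plate -> dark, away from the cassette
for y in (0.01,.03,.05): print('fence x',scan((.06,y),(.1,y),.02))
for x in (-.08,-.06,-.04,-.025): print('fence y',scan((x,-.05),(x,-.08),.02))
E
```

```text
slab jig mm [[88.5, -10.5], [86.9, -73.3], [-11.0, -69.4], [-10.8, -8.9]]
fence top edge jig [[87.1, 46.8], [87.6, -8.0], [-19.1, -70.8], [-58.4, -70.6]]
y-edge(-) at x (array([  0. , -58.5]), -4.0)
y-edge(-) at x (array([ 15. , -70.7]), -5.2)
y-edge(-) at x (array([ 30. , -69.8]), -5.4)
y-edge(-) at x (array([ 45. , -71.3]), -4.4)
y-edge(-) at x (array([ 60. , -69.5]), -4.9)
y-edge(-) at x (array([ 75. , -70.1]), -4.0)
x-edge(+) (array([ 90.4, -62. ]), -4.2)
x-edge(+) (array([ 88.4, -53. ]), -4.3)
x-edge(+) (array([ 90.1, -44. ]), -4.6)
x-edge(+) (array([ 89., -35.]), -5.0)
x-edge(+) (array([ 90.7, -26. ]), -4.6)
x-edge(+) (array([ 89.5, -17. ]), -4.2)
fence x (array([87., 10.]), -5.7)
fence x (array([88.3, 30. ]), -5.8)
fence x (array([86.7, 50. ]), -6.4)
fence y (array([-80., -66.]), -4.7)
fence y (array([-60., -67.]), -4.3)
fence y (array([-40., -67.]), -5.1)
fence y (array([-25. , -65.8]), -4.0)
```

```bash
python3 - <<'E'
from h import *
Rj=R.from_euler('z',.203).as_matrix()[:2,:2]
gs=[snap('top') for _ in range(6)]; c=gs[0]; gb=np.mean([g['pixels'].astype(np.float32).mean(2) for g in gs],0).astype(np.float32)
def line(fix,lo,hi,ax,z,sgn):
    out=[]
    for q in fix:
        t=np.linspace(lo,hi,161); Pj=np.c_[t,np.full(161,q)] if ax==0 else np.c_[np.full(161,q),t]
        uv=proj(c,np.c_[Pj@Rj.T+[.5585,-.22],np.full(161,z)]).astype(np.float32)
        d=sgn*np.gradient(cv2.GaussianBlur(cv2.remap(gb,uv[:,:1],uv[:,1:],cv2.INTER_CUBIC),(1,9),0)[:,0]); d[d<0.6*d.max()]=0
        out.append((t*d).sum()/d.sum())
    out=np.array(out)*1e3; f=np.polyfit(np.array(fix)*1e3,out,1); print(out.round(1),'mid %.1f slope %.4f'%(np.median(out),f[0]))
X=np.arange(.01,.075,.006)
print('rib +y');line(X,-.045,-.015,1,.051,1)
print('rib -y');line(X,-.065,-.035,1,.051,-1)
print('slab +y');line(np.arange(0,.085,.006),-.022,.005,1,.026,1)
print('slab -y');line(np.arange(0,.085,.006),-.08,-.062,1,.026,-1)
print('slab +x');line(np.arange(-.064,-.012,.004),.08,.098,0,.026,-1)
print('slab -x');line(np.arange(-.062,-.015,.004),-.025,.003,0,.026,1)
print('plate edges');line(np.arange(-.09,.1,.012),.11,.13,0,.006,-1);line(np.arange(-.09,.1,.012),-.11,-.093,1,.006,1)
line(np.arange(-.09,.1,.012),.093,.11,1,.006,-1)
E
```

```text
rib +y
[-26.3 -26.2 -26.5 -26.3 -26.6 -26.2 -26.7 -26.1 -26.6 -26.3 -26.8] mid -26.3 slope -0.0039
rib -y
[-47.6 -48.4 -47.9 -48.  -47.9 -47.8 -48.  -48.  -48.2 -47.5 -48.3] mid -48.0 slope -0.0013
slab +y
[-11.1  -5.9  -5.2  -5.9  -5.2  -5.8  -5.3  -5.9  -5.3  -5.9  -5.4  -6.1
  -5.4  -6.  -12.6] mid -5.9 slope -0.0085
slab -y
[-65.2 -79.1 -78.5 -79.  -78.6 -79.1 -78.7 -79.1 -78.7 -79.1 -78.8 -79.2
 -78.9 -65.4 -65.2] mid -78.8 slope 0.0469
slab +x
[90.4 90.3 89.9 88.4 88.8 89.4 89.4 89.4 90.  89.9 89.7 90.5 90.2] mid 89.9 slope 0.0078
slab -x
[ -4.2  -9.4  -9.1 -10.1  -9.6  -9.3  -9.9  -9.5  -9.   -9.6  -9.9  -3.3] mid -9.5 slope 0.0063
plate edges
[118.4 118.2 119.1 119.7 119.7 119.9 119.7 119.2 119.1 118.8 118.7 118.5
 120.2 120.2 120.  119.8] mid 119.5 slope 0.0054
[ -99.7  -99.8 -100.2 -100.1 -100.4 -100.6 -100.6 -100.7 -100.7 -101.
 -100.9  -99.7  -99.6  -99.4 -100.6  -99.6] mid -100.3 slope 0.0009
[99.8 99.6 99.6 99.3 99.2 99.2 99.1 99.1 98.9 98.7 98.5 98.6 98.7 98.5
 98.6 98.8] mid 99.0 slope -0.0070
```

The cassette is parallel to the plate edges within about 0.3°, and its faces are at the fence positions within about 0.5 mm. It is seated, so I'll go back and grasp the rib for the lift.

```bash

python3 -m jog '[[0.9,-3,0,0.004,0],[0.9,-3,0,0,0],[0.9,-3,0,0,0],[0.9,-3,0,0,0],[0.9,-3,0,0,0],[0.9,-3,2,0,0],[0.9,-1.8,3,0,0],[0,0,2,0,0],[0,0,0,0,0],[0,0,0,0,0]]' 4
python3 - <<'E'
from h import *
P=lambda x,y,a=.203:np.array([.5585,-.22])+R.from_euler('z',a).as_matrix()[:2,:2]@[x,y]
to(*P(.04,-.0394),.053,.203)
E
```

```text
time: 13.05
ee_pos: [0.6065, -0.2455, 0.1489]
eef_rot: [0.995, 0.102, 0.001, 0.001]
ft_force: [-0.0, -0.4, 0.2]
width: 0.0872
t 13.05 p [ 0.6065 -0.2455  0.1489] yaw 0.2053 w 0.0872 f [-0.  -0.4  0.2] | togo tool cm [-0.21  0.44  9.6 ] turn 0.0023 tilt [ 0.003 -0.003]
```

```bash

python3 -m jog '[[-0.2,0.45,1,0.002,0],[0,0,2,0,0],[0,0,2,0,0],[0,0,2,0,0],[0,0,1,0,0],[0,0,0.8,0,0],[0,0,0.5,0,0],[0,0,0.2,0,0],[0,0,0,0,0],[0,0,0,0,0]]' 4
python3 - <<'E'
from h import *
P=lambda x,y,a=.203:np.array([.5585,-.22])+R.from_euler('z',a).as_matrix()[:2,:2]@[x,y]
to(*P(.04,-.0394),.053,.203)
E
```

```text
time: 14.05
ee_pos: [0.6087, -0.2606, 0.0572]
eef_rot: [0.995, 0.097, 0.006, 0.006]
ft_force: [-0.0, -0.6, 0.6]
width: 0.0873
t 14.05 p [ 0.6087 -0.2606  0.0572] yaw 0.1938 w 0.0873 f [-0.  -0.6  0.6] | togo tool cm [-0.11 -1.06  0.41] turn -0.0092 tilt [ 0.014 -0.01 ]
```

```bash

python3 -m jog '[[0,-0.3,0,-0.005,0],[0,-0.3,0,-0.004,0],[0,-0.2,0.1,0,0],[-0.1,-0.2,0.1,0,0],[0,0,0.1,0,0],[0,0,0.1,0,0],[0,0,0,0,0],[0,0,0,0,0],[0,0,0,0,0],[0,0,0,0,0]]' 4
python3 - <<'E'
from h import *
P=lambda x,y,a=.203:np.array([.5585,-.22])+R.from_euler('z',a).as_matrix()[:2,:2]@[x,y]
to(*P(.04,-.0394),.053,.203)
E
```

```text
time: 15.05
ee_pos: [0.6063, -0.2501, 0.0542]
eef_rot: [0.995, 0.102, 0.007, 0.006]
ft_force: [-0.5, -0.5, -0.1]
width: 0.087
t 15.05 p [ 0.6063 -0.2501  0.0542] yaw 0.2041 w 0.0870 f [-0.5 -0.5 -0.1] | togo tool cm [-0.08  0.03  0.12] turn 0.0011 tilt [ 0.016 -0.011]
```

```bash

python3 -m jog '[[0,0.03,0.06,0,0],[0,0,0.05,0,0.3],[0,0,0,0,0.6],[0,0,0,0,0.75],[0,0,0,0,0.8],[0,0,0,0,0.9],[0,0,0,0,1],[0,0,0,0,1],[0,0,0,0,1],[0,0,0,0,1]]' 4
python3 -m jog '[[0,0,0,0,1],[0,0,0,0,1],[0,0,-0.3,0,1],[0,0,-0.5,0,1],[0,0,-1,0,1],[0,0,-1.5,0,1],[0,0,-2,0,1],[0,0,-2,0,1],[0,0,-2,0,1],[0,0,-1,0,1]]' 18
python3 - <<'E'
from h import *
h=-.017; to(.5445+.0669*np.cos(h),.0868+.0669*np.sin(h),.20,h)
E
```

```text
time: 16.05
ee_pos: [0.6065, -0.2505, 0.0531]
eef_rot: [0.995, 0.102, 0.007, 0.006]
ft_force: [0.2, 0.6, -0.2]
width: 0.0231
time: 17.05
ee_pos: [0.6033, -0.2487, 0.1627]
eef_rot: [0.995, 0.102, 0.006, 0.005]
ft_force: [0.4, 0.2, -3.2]
width: 0.0178
t 17.05 p [ 0.6033 -0.2487  0.1627] yaw 0.2043 w 0.0178 f [ 0.4  0.2 -3.2] | togo tool cm [  7.61 -32.53  -4.03] turn 0.2213 tilt [ 0.012 -0.009]
```

The cassette is lifted (3.2 N). I'll travel to the chute.

```bash

python3 -m jog '[[0,0,-2,0,1],[0,0,-2,0,1],[0,-1.5,-0.5,0,1],[0.5,-2.5,0,0,1],[0.7,-3,0,0,1],[0.7,-3,0,0,1],[0.7,-3,0,0,1],[0.7,-3,0,0,1],[0.7,-3,0,0,1],[0.5,-2,0,0,1]]' 18
python3 - <<'E'
from h import *
h=-.017; to(.5445+.0669*np.cos(h),.0868+.0669*np.sin(h),.20,h)
E
```

```text
time: 18.05
ee_pos: [0.5996, -0.0217, 0.2071]
eef_rot: [0.995, 0.101, 0.005, 0.006]
ft_force: [0.1, -0.3, -2.9]
width: 0.0177
t 18.05 p [ 0.5996 -0.0217  0.2071] yaw 0.2018 w 0.0177 f [ 0.1 -0.3 -2.9] | togo tool cm [  3.3  -10.29   0.62] turn 0.2188 tilt [ 0.011 -0.011]
```

```bash

python3 -m jog '[[0.6,-2,0,0,1],[0.6,-2,0,0,1],[0.6,-2,0,0,1],[0.6,-2,0,0,1],[0.6,-1.4,0,0,1],[0,0,0,0.06,1],[0,0,0,0.06,1],[0,0,0,0.06,1],[0,0,0,0.04,1],[0,0,0,0,1]]' 18
python3 - <<'E'
from h import *
h=-.017; to(.5445+.0669*np.cos(h),.0868+.0669*np.sin(h),.20,h)
E
```

```text
time: 19.05
ee_pos: [0.6012, 0.0955, 0.201]
eef_rot: [1.0, -0.006, 0.001, 0.004]
ft_force: [0.5, -0.1, -3.9]
width: 0.0178
t 19.05 p [0.6012 0.0955 0.201 ] yaw -0.0115 w 0.0178 f [ 0.5 -0.1 -3.9] | togo tool cm [1.03 0.97 0.11] turn 0.0055 tilt [ 0.003 -0.008]
```

```bash

python3 -m jog '[[0.3,0.3,0,0.006,1],[0.3,0.3,0,0,1],[0.2,0.2,0.3,0,1],[0.2,0.15,0.5,0,1],[0,0,0.6,0,1],[0,0,0.6,0,1],[0,0,0.4,0,1],[0,0,0.1,0,1],[0,0,0,0,1],[0,0,0,0,1]]' 18
python3 - <<'E'
from h import *
h=-.017; to(.5445+.0669*np.cos(h),.0868+.0669*np.sin(h),.145,h)
c=snap('top');s=snap('scene')
a=cv2.resize(c['pixels'][115:235,140:240,::-1],None,fx=4,fy=4,interpolation=cv2.INTER_CUBIC)
b=cv2.resize(s['pixels'][155:275,250:350,::-1],None,fx=4,fy=4,interpolation=cv2.INTER_CUBIC)
cv2.imwrite('pics/t5.png',np.hstack([a,b]))
E
```

```text
time: 20.05
ee_pos: [0.6111, 0.0846, 0.1723]
eef_rot: [1.0, -0.007, 0.0, 0.004]
ft_force: [-0.2, 0.6, -3.5]
width: 0.0175
t 20.05 p [0.6111 0.0846 0.1723] yaw -0.0146 w 0.0175 f [-0.2  0.6 -3.5] | togo tool cm [ 0.03 -0.13  2.73] turn 0.0024 tilt [ 0.    -0.009]
```

View pics/t5.png

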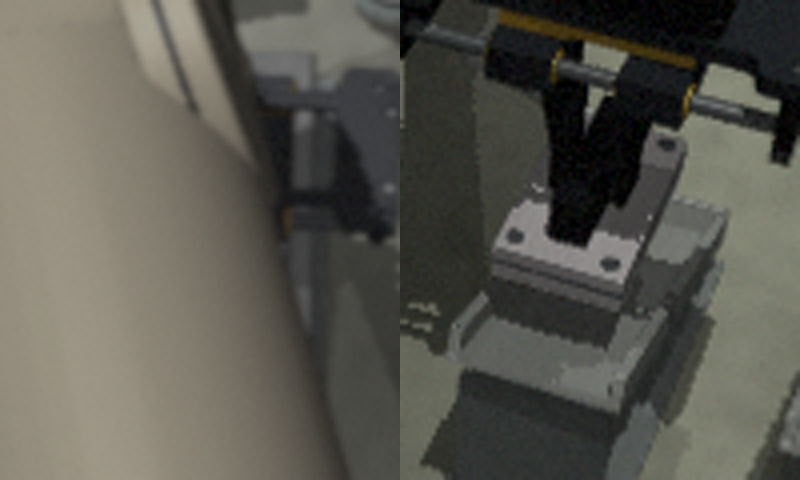

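The cassette is level over the chute, with its near end's top corners at about (495,262) and (628,297) in the right-hand crop. I'll check the centring.

```bash
python3 - <<'E'
from h import *
s=snap('scene'); U=lambda p:(np.array(p,float)-[400,0]+.5)/4-.5+[250,155]
z=.1723-.003-.044
print('slab top near edge',cast(s,U([(494,250),(627,285)]),z+.02).round(4).tolist())
print('slab bottom near edge',cast(s,U([(492,275),(622,310)]),z).round(4).tolist())
h=-.017; print('axis y at x=.66: ',.0868+(.66-.5445)*h)
print('chute upper corners',cast(s,U([(452,355),(615,412)]),.1094).round(4).tolist())
E
```

```text
slab top near edge [[0.6621, 0.0551, 0.1453], [0.661, 0.1149, 0.1453]]
slab bottom near edge [[0.6578, 0.0534, 0.1253], [0.6569, 0.1133, 0.1253]]
axis y at x=.66:  0.0848365
chute upper corners [[0.6954, 0.049, 0.1094], [0.7003, 0.1246, 0.1094]]
```

Centred within about 1 mm. I'll lower it to the first contact.

```bash

python3 -m jog '[[0,-0.1,0.4,0.002,1],[0,0,0.5,0,1],[0,0,0.5,0,1],[0,0,0.4,0,1],[0,0,0.3,0,1],[0,0,0.2,0,1],[0,0,0.2,0,1],[0,0,0.1,0,1],[0,0,0,0,1],[0,0,0,0,1]]' 18
python3 - <<'E'
from h import *
h=-.017; to(.5445+.0669*np.cos(h),.0868+.0669*np.sin(h),.1255,h)
E
```

```text
time: 21.2
ee_pos: [0.6112, 0.0855, 0.1441]
eef_rot: [1.0, -0.008, 0.0, 0.004]
ft_force: [-0.2, -0.0, -3.7]
width: 0.018
t 21.20 p [0.6112 0.0855 0.1441] yaw -0.0168 w 0.0180 f [-0.2 -0.  -3.7] | togo tool cm [ 0.01 -0.03  1.86] turn 0.0002 tilt [ 0.001 -0.009]
```

```bash

python3 -m jog '[[0,0,0.15,0,1],[0,0,0.15,0,1],[0,0,0.15,0,1],[0,0,0.15,0,1],[0,0,0.15,0,1],[0,0,0.15,0,1],[0,0,0.1,0,1],[0,0,0.1,0,1],[0,0,0,0,1],[0,0,0,0,1]]' 10
python3 - <<'E'
from h import *
h=-.017; to(.5445+.0669*np.cos(h),.0868+.0669*np.sin(h),.1255,h)
E
```

```text
time: 22.2
ee_pos: [0.6114, 0.0859, 0.1334]
eef_rot: [1.0, -0.008, 0.001, 0.004]
ft_force: [-2.6, 0.6, -0.0]
width: 0.0177
t 22.20 p [0.6114 0.0859 0.1334] yaw -0.0164 w 0.0177 f [-2.6  0.6 -0. ] | togo tool cm [-0.    0.02  0.79] turn 0.0006 tilt [ 0.002 -0.009]
```

```bash

python3 -m jog '[[0,0,0.1,0,1],[0,0,0.1,0,1],[0,0,0.1,0,1],[0,0,0.1,0,1],[0,0,0.1,0,1],[0,0,0.08,0,1],[0,0,0.06,0,1],[0,0,0.05,0,1],[0,0,0,0,1],[0,0,0,0,1]]' 8
python3 - <<'E'
from h import *
h=-.017; to(.5445+.0669*np.cos(h),.0868+.0669*np.sin(h),.1255,h)
s=snap('scene')
cv2.imwrite('pics/t6.png',cv2.resize(s['pixels'][155:275,250:350,::-1],None,fx=5,fy=5,interpolation=cv2.INTER_CUBIC))
E
```

```text
time: 23.2
ee_pos: [0.6114, 0.0858, 0.1259]
eef_rot: [1.0, -0.008, 0.001, 0.004]
ft_force: [-1.5, 0.5, -0.8]
width: 0.0179
t 23.20 p [0.6114 0.0858 0.1259] yaw -0.0165 w 0.0179 f [-1.5  0.5 -0.8] | togo tool cm [-0.    0.01  0.04] turn 0.0005 tilt [ 0.002 -0.009]
```

View pics/t6.png

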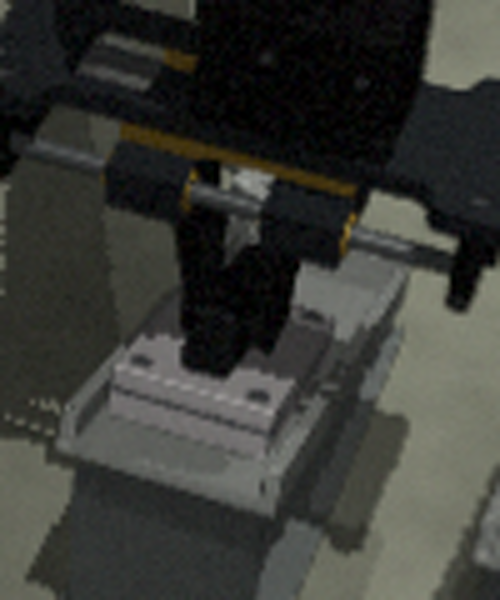

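The cassette is between the rails and nearly lying on the bed, near end at (110,390)–(275,430). I'll lower it the last bit until the force rises.

```bash

python3 -m jog '[[0,0,0.05,0,1],[0,0,0.05,0,1],[0,0,0.05,0,1],[0,0,0,0,1],[0,0,0,0,1],[0,0,0,0,1],[0,0,0,0,1],[0,0,0,0,1],[0,0,0,0,1],[0,0,0,0,1]]' 6
python3 -c "from h import *; to(.6114,.0858,.1255,-.017)"
```

```text
time: 24.25
ee_pos: [0.6115, 0.0857, 0.1257]
eef_rot: [1.0, -0.008, 0.001, 0.004]
ft_force: [-2.1, 0.3, 1.3]
width: 0.0179
t 24.25 p [0.6115 0.0857 0.1257] yaw -0.0167 w 0.0179 f [-2.1  0.3  1.3] | togo tool cm [-0.01 -0.01  0.02] turn 0.0003 tilt [ 0.002 -0.009]
```

```bash

python3 -m jog '[[0,0,0.1,0,1],[0,0,0.1,0,1],[0,0,0.1,0,1],[0,0,0.1,0,1],[0,0,0.1,0,1],[0,0,0,0,1],[0,0,0,0,1],[0,0,0,0,1],[0,0,0,0,1],[0,0,0,0,1]]' 4
python3 -c "from h import *; to(.6114,.0858,.1255,-.017)"
```

```text
time: 25.25
ee_pos: [0.6128, 0.0858, 0.1238]
eef_rot: [1.0, -0.008, 0.003, 0.005]
ft_force: [-4.0, -0.6, 4.2]
width: 0.0182
t 25.25 p [0.6128 0.0858 0.1238] yaw -0.0169 w 0.0182 f [-4.  -0.6  4.2] | togo tool cm [-0.14 -0.   -0.17] turn 0.0001 tilt [ 0.006 -0.009]
```

It is resting on the bed (force +4.2 N). Release.

```bash

python3 -m jog '[[0,0,-0.04,0,1],[0,0,0,0,0.5],[0,0,0,0,0],[0,0,0,0,0],[0,0,0,0,0],[0,0,0,0,0],[0,0,0,0,0],[0,0,0,0,0],[0,0,-1,0,0],[0,0,-1,0,0]]' 4
python3 -m jog '[[0,0,-2,0,0],[0,0,-3,0,0],[0,0,-3,0,0],[0,2,-2,0,0],[0,3,0,0,0],[0,3,0,0,0],[0,3,0,0,0],[0,3,0,0,0],[0,3,0,0,0],[0,1,0,0,0]]' 4
python3 - <<'E'
from h import *
to(.6114,.0858,.1255,-.017); c=snap('top','t7.png'); s=snap('scene')
a=c['pixels'][100:240,90:290,::-1]; b=s['pixels'][155:295,240:440,::-1]
cv2.imwrite('pics/fin.png',np.hstack([cv2.resize(i,None,fx=2,fy=2,interpolation=cv2.INTER_CUBIC) for i in (a,b)]))
E
```

```text
time: 26.25
ee_pos: [0.6128, 0.0854, 0.1438]
eef_rot: [1.0, -0.009, 0.003, 0.005]
ft_force: [0.8, -0.1, -0.8]
width: 0.0814
time: 27.25
ee_pos: [0.6115, -0.0943, 0.2614]
eef_rot: [1.0, -0.004, 0.01, 0.003]
ft_force: [0.2, -0.9, -0.4]
width: 0.087
t 27.25 p [ 0.6115 -0.0943  0.2614] yaw -0.0087 w 0.0870 f [ 0.2 -0.9 -0.4] | togo tool cm [ -0.43 -18.09  13.48] turn 0.0083 tilt [ 0.019 -0.006]
```

View pics/fin.png

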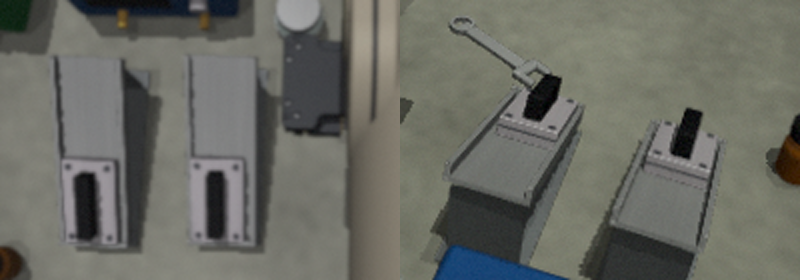

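The cassette has slid down to the stop at (215,205), and it lies just as the spare does at (88,205). I'll let the arm settle, confirm nothing is moving, and hand in.

```bash

python3 -m jog '[[0,0,0,0,0],[0,0,0,0,0],[0,0,0,0,0],[0,0,0,0,0],[0,0,0,0,0],[0,0,0,0,0],[0,0,0,0,0],[0,0,0,0,0],[0,0,0,0,0],[0,0,0,0,0]]'
python3 - <<'E'
from h import *
c=snap('top'); o=cv2.imread('pics/t7.png')[:,:,::-1]
g=c['pixels'].mean(2)
for n,x0 in (('loose',183),('spare',120)):
    for p in (o,c['pixels']):
        m=(p[180:225,x0:x0+36].max(2)<50).astype(np.uint8); b=cv2.moments(m,True); print(n,round(b['m10']/b['m00']+x0,2),round(b['m01']/b['m00']+180,2))
z=.048+.045*.927; print('rib top from loose', cast(c,[[197.5,202.5]],z).round(4), 'expect',.5445-.045*.3746,.0868)
i=cv2.imread('pics/top0.png')[:,:,::-1].astype(int); d=np.abs(c['pixels'].astype(int)-i).mean(2)
print('wrench diff',d[240:283,205:268].mean(),'jar',d[92:122,226:252].mean())
print(r.close_job())
E
```

```text
time: 28.35
ee_pos: [0.6123, -0.0839, 0.2618]
eef_rot: [1.0, 0.001, 0.01, 0.001]
ft_force: [-0.4, 0.3, 0.2]
width: 0.0873
loose 197.46 202.05
loose 197.47 202.11
spare 135.47 202.47
spare 135.32 202.44
rib top from loose [[0.5295 0.0894 0.0897]] expect 0.527643 0.0868
wrench diff 8.488987326196629 jar 6.393162393162393
the job is handed in; nothing more can be done
None
```

The job is handed in, at about 28.4 s on the robot's clock. As far as my checks show, the cassette was seated in the fence corner, moved and slid home as asked.

- **Squaring:** I slid the cassette over the plate with a 4 N grip on its rib, without lifting it, into both fences at about 5 N each, and let go. The camera check put it parallel to the plate within about 0.3°. Its faces were within about 0.5 to 1 mm of the fence positions. My scans of the fences' own top edges read 2 to 4 mm nearer the cassette than expected, which I put down to shading.
- **Chute:** I lifted it straight up by the rib and lowered it onto the empty chute about 90 mm up the slope. It tilted in the pads until it lay on the bed, then I let go with it at rest there.
- **Final checks:** It slid down to the stop and was not moving. The rib's position was within about 3 mm of where a seated cassette's should be. The spare cassette was not moving either.
- **Less certain:** The before/after picture differences at the wrench (8.5 grey levels) and the jar (6.4) were not zero. I put these down to arm shadow and noise: the robot never came near the wrench, nothing touched either one, and both looked unmoved in the last picture I viewed. I did not measure them separately.

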